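Shut and latch the sign-maker's carry case

TASK

Shut the overfull plywood case that stands ajar on the table and fasten its latch: get the wire loop caught over the hook on the lid, against the push of the blanks packed inside, then swing the lever over and down until it snaps home and lies flat with the lid pulled tight. Feel your way without forcing anything, and leave the mug, the glue bottle and the saw where they are.

Things in the scene. Friction and masses are not known exactly. Their poses are not given: they have to be found in the camera images.
- case: Fixed heavy plywood case, 320 mm wide (y), standing on its hinged long edge; flat top at z = 174 mm. Origin on the table under the middle of the seam between its halves; x points from the lid half (x -60 to 0 mm when shut) to the body half (0 to 125 mm), z up. At yaw 0 the lid half faces the robot. The draw latch is on top at y = 0: lever on the body half, hook on the lid half.
- case_lid (a joint): Opening of the lid half, rad: 0 shut (hard stop), 0.24 widest. Its top tips to the case's -x about a hinge along y at x 0, z 14 mm. Flat outer face 320 x 160 mm. It moves at 4 to 6 N near the top and stays where left, except that springy packed blanks meet it at an unreported angle, 0 to 0.12 rad; from there it takes up to 15 N to shut and springs back out when let go unless caught.
- lid_top (a point): Middle of the lid half's outer top edge (case x = -60, y = 0, z = 174 mm when shut); axes turn with the lid.
- hook (a point): Outer end of the lip of the steel hook on the lid's top, 24 mm wide; moves with the lid (case x -38.5, z 184.5 mm when shut, axes then as the case's). The lip points to -x, is 3 mm thick and 9 mm clear of the lid; the post under it stands 7 mm to +x. The loop's bar drops past the lip's end and is drawn in under it against the post.
- lever_pivot (a point): Fixed pivot of the lever: case x 20, y 0, z 188 mm, axis along y. Axes as the case's.
- lever (a joint): Lever angle, rad: 0 closed, flat towards the case's +x (hard stop); pi/2 upright; 1.70 fully open, leaning over the lid (hard stop). Stays where left; 0.2 to 0.4 N m turn it. With the loop hooked, closing draws in the lid, and the last 0.8 rad stretch the loop's spring: 0.6 to 0.8 N m (10 to 12 N at 65 mm from the pivot); past dead centre near 0.25 it gives way, snaps to 0 and holds.
- lever_tip (a point): Middle of the lever's free end, 85 mm from the pivot. The lever is a steel plate 34 mm wide and 4 mm thick whose middle passes 4 mm from the pivot's axis (top face at z 194 mm when closed, clear of the case's top by 16 mm).
- loop (a joint): Wire loop's angle relative to the lever, rad: 3.0 folded against the lever, about 0 latched. Jointed to the lever 22 mm from the pivot, it swings freely and falls by its weight: it leans on the lever while tipped back over the body half and drops forward over the lid when the lever is brought fully open.
- loop_mid (a point): Middle of the loop's crossbar: 6 mm wire along y, 53 mm wide, 73 mm from the loop's joint; a leg either side of the lever. Lever fully open: if the lid is within 3 mm of shut at its top it just falls past the hook's end; further out, up to 20 mm, it lands on the hook, and pressing the lid home then lets it drop and catch. Caught: 4 to 7 mm below the hook point, 4 mm to +x.
- mug: White mug, 82 mm wide, 95 mm high, origin under its middle. Bystander.
- glue: White glue bottle, 62 mm wide, 170 mm high, origin under its middle. Bystander.
- saw: Handsaw lying flat, about 410 mm long and 95 mm wide, origin under it between handle and blade, blade to its +x. Bystander.

How it is judged:
At the end, for the whole second after the job is handed in: The lever lies flat (within 0.05 rad of closed), the lid is shut (within 0.015 rad, about 2.5 mm at the top) and the loop's crossbar is caught under the hook's lip against its post (within 8 mm to +x and 6 mm to -x of the hook point, and below it) (value of joint lever below 0.05 rad and value of joint case_lid below 0.015 rad and x of loop_mid in the frame of hook between -0.006 and 0.008 m and z of loop_mid in the frame of hook below -0.001 m); the robot touches nothing.
It fails at once if the case or its latch is pushed with more than 70 N (contact force between any of the fingers, the arm and case above 70 N).
It fails at once if the mug, the glue bottle or the saw is shifted by more than 30 mm (distance of any of mug, glue, saw from where it was at the start of the episode above 0.03 m).
It also fails if it takes over 58 s, if anything falls off the work surface, if the arm or the gripper's body presses on something with over 40 N, if the wrist force passes 120 N, or if a joint passes its speed limit or range.

ROBOT

A 6-joint arm with a two-finger parallel gripper is mounted at the origin on the work surface. World frame = base frame: x ahead of the robot, y to its left, z up, the work surface at z = 0. Lengths are in m, angles in rad, forces in N, time in s.
With the tool pointing down it reaches from about 0.375 to 0.9 m from the base axis. Payload 3.1 kg.
Tool frame: the origin (TCP) lies midway between the tips of the shut fingers; the grasp point (between the pads) lies pinch_z behind it (pinch_z is the distance from the TCP to the grasp point, in m); z points along the fingers, x is the direction in which the jaws open and shut, and the axes are right-handed (so a half turn about z gives the same grasp; the last joint's range is limited). The gripper opens to 85 mm and grips with 20 to 120 N. Pads are 22 mm wide; open, the fingers measure 114 mm over their backs; the gripper's body (76 mm by 85 mm) begins 54 mm behind the grasp point. The pads swing forward as they close: fully open they stand 13 mm farther back than shut.
Start: joints at [-1.502, 0.527, 1.433, -0, 1.181, -0.178], TCP at [0.153, -0.606, 0.231] pointing down, gripper open.
Joint ranges: [-3.08, 3.08], [-0.75, 2.2], [0.22, 2.44], [-1.43, 4.57], [0, 2.65], [-2.85, 2.85]. Speed limits (rad/s): [2.79, 2.79, 3.14, 3.14, 3.14, 3.14].

INTERFACE

Orientations are given as a unit quaternion [w, x, y, z].
In Python, from workcell import sense, grab_frame, finish_job, find_in, pinch_z gives the robot as it stands.
- The arm moves only by the tool arm_command, never from a script. Its arguments are lists of equal length, an entry for each row: "dp": the shift along the tool's x, y, z in m, a list of three; "roll": the turn about the tool's z in rad; "jaw": the finger opening in m, from 0 to 0.0854. In form: {"dp": [[x, y, z], ...], "roll": [roll, ...], "jaw": [jaw, ...]}. A call has 1 to 8 rows; each row is the pose to reach, as a shift and turn from the pose measured when the call began, along the tool's axes at that moment; what a row does not reach only later rows make up. A row lasts 1/8 s, in which the tool goes at most 62.5 mm and 10.7 degrees, less where a joint would pass 70% of its speed; a pose out of reach is approached as far as the arm can. A call with a gripper value outside its range is refused whole. The fingers move at their own pace and stop on an object; the grip force is fixed at half the most. Time passes only in rows, so rows that repeat a pose let the fingers close. It gives the time, the measured TCP pose, the force and the opening at its end, in the units of the state.
- sense(): the state, without advancing time (a new reading comes with each control period).
- grab_frame(name): name is "scene" or "top" or "wrist"; returns a dict with "image" (480x640x3 uint8, red, green, blue), "fovy" (degrees; the focal length in pixels is half the picture's height over the tangent of half this angle, whatever the lens; pixels are square), "cx", "cy" (the principal point, pixels), "R" (3x3) and "t" (3): a world point X has camera coordinates R X + t; the wrist camera has in their place "mount" (4x4, takes a point from camera to tool coordinates, whose origin is the TCP and whose axes are the tool frame's). Camera axes: x right, y down, z forward; pixel columns grow to the right and rows downward; lengths in m; the calibration is good to about 2 mm. A picture is of the moment at which its call begins: read the wrist's pose just before it. There is no depth.
- finish_job(): hands the job in, once; it reports no verdict.
Trained networks look in the newest picture that a camera, given by its name, has taken for a name from the list of things; names that differ only in an ending like _2 or _b are one class to them, and where a whole thing is asked for, a point or a joint stands for the part that bears it (a point fixed in the world has none). Each returns a list of dicts, best first, with "confidence" (0 to 1); they miss things now and then, are a little off and sometimes report something else, mostly with a low value. They report only what shows in the picture. A call takes as long as a camera call.
- find_in(camera, name): "point" ([x, y, z] in m, in world coordinates, good to about 4 mm: the middle of the surface that is visible of it).
The state is a dict: "clock": time; "q": joint angles; "qd": joint speeds; "joint_efforts": joint torques, N m; "ee_pos": TCP position; "eef_rot": TCP orientation; "force": force on the tool from outside, world axes, zero at the start; "moment": the same for the moment, N m; "opening": opening from 0.0 (shut) to 1.0 (fully open).
Only numpy, scipy, OpenCV 4.12 (cv2) and the standard library are available. Lean on these libraries where they do the work, as an engineer would, in place of code of your own. Each camera call takes 0.05 s, during which the arm holds its last target.

## Working session

There is one attempt and no reset: what is moved stays moved. The work goes in short steps, Python scripts to look and compute and a tool call to move; the robot and the scene stay as the last step left them, time stands still between calls to the robot, and variables do not carry over. Pictures are saved under pics/ and viewed, and the job is handed in when it is done.

Besides the shell and the picture viewer there is one more tool, called after "Call:" by a JSON object that holds its "fn" and its "kwargs", one argument or row to a line. arm_command: Moves the arm, as the interface text tells. Its arguments: {"type":"object","properties":{"dp":{"type":"array","items":{"type":"array","items":{"type":"number"}}},"roll":{"type":"array","items":{"type":"number"}},"jaw":{"type":"array","items":{"type":"number"}}},"required":["dp","roll","jaw"]}

```bash
ls; mkdir -p pics; python3 - <<'E'
from workcell import sense, grab_frame, finish_job, find_in, pinch_z
import cv2,numpy as np
print(pinch_z)
s=sense();print({k:np.round(v,3).tolist() for k,v in s.items()})
for c in ("scene","top"):
    f=grab_frame(c);cv2.imwrite(f"pics/{c}0.png",f["image"][:,:,::-1])
    print(c,f["fovy"],f["cx"],f["cy"],np.round(f["R"],3).tolist(),np.round(f["t"],3).tolist())
    for n in ["case","case_lid","lid_top","hook","lever","lever_tip","loop","loop_mid","mug","glue","saw"]:
        try: print(n,[(np.round(d["point"],3).tolist(),round(d["confidence"],2)) for d in find_in(c,n)[:2]])
        except Exception as e: print(n,e)
print(sense()["clock"])
E
```

```text
pics
0.0187
{'clock': 0.0, 'q': [-1.502, 0.529, 1.434, -0.0, 1.181, -0.178], 'qd': [0.0, -0.0, -0.001, 0.001, -0.002, -0.002], 'joint_efforts': [-0.002, -44.236, -17.803, -0.001, 0.008, 0.0], 'ee_pos': [0.153, -0.605, 0.23], 'eef_rot': [-0.001, 0.789, -0.614, -0.001], 'force': [-0.432, 0.156, 0.968], 'moment': [-0.035, -0.029, 0.01], 'opening': 1.0}
scene 46.272928948757716 319.99834525013443 234.00976650166896 [[0.757, 0.653, -0.014], [0.341, -0.413, -0.844], [-0.557, 0.635, -0.535]] [-0.361, -0.051, 1.841]
case [([0.636, -0.061, 0.152], 0.84)]
case_lid [([0.514, -0.116, 0.164], 0.94)]
lid_top [([0.518, -0.117, 0.165], 0.79)]
hook [([0.516, -0.112, 0.16], 0.84)]
lever [([0.601, -0.007, 0.238], 0.69), ([0.636, -0.06, 0.159], 0.31)]
lever_tip [([0.603, -0.003, 0.238], 0.76)]
loop [([0.614, -0.022, 0.258], 0.49), ([0.587, 0.4, 0.064], 0.46)]
loop_mid [([0.612, 0.001, 0.273], 0.49), ([0.513, -0.114, 0.166], 0.18)]
mug [([0.587, 0.399, 0.063], 0.63)]
glue [([0.305, -0.356, 0.082], 0.55)]
saw [([0.661, -0.442, 0.013], 0.88)]
top 48.887352898343075 310.6506942212205 240.20382663199217 [[-0.024, -1.0, -0.01], [-0.986, 0.025, -0.166], [0.166, 0.006, -0.986]] [0.003, 0.516, 1.559]
case [([0.574, 0.004, 0.177], 0.85), ([0.596, 0.008, 0.236], 0.56)]
case_lid [([0.502, 0.008, 0.164], 0.81)]
lid_top [([0.504, 0.01, 0.166], 0.78), ([0.307, -0.332, 0.11], 0.48)]
hook [([0.504, 0.011, 0.169], 0.6), ([0.601, 0.007, 0.241], 0.53)]
lever [([0.597, 0.006, 0.238], 0.53)]
lever_tip [([0.6, 0.006, 0.235], 0.62)]
loop [([0.608, 0.001, 0.273], 0.43)]
loop_mid [([0.614, 0.003, 0.278], 0.62)]
mug [([0.581, 0.425, 0.047], 0.59)]
glue [([0.306, -0.329, 0.111], 0.39)]
saw [([0.66, -0.42, 0.017], 0.83)]
1.2
```

View pics/scene0.png

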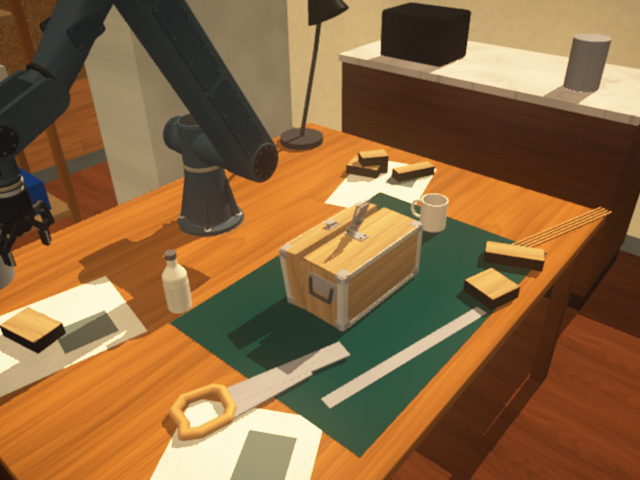

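View pics/top0.png

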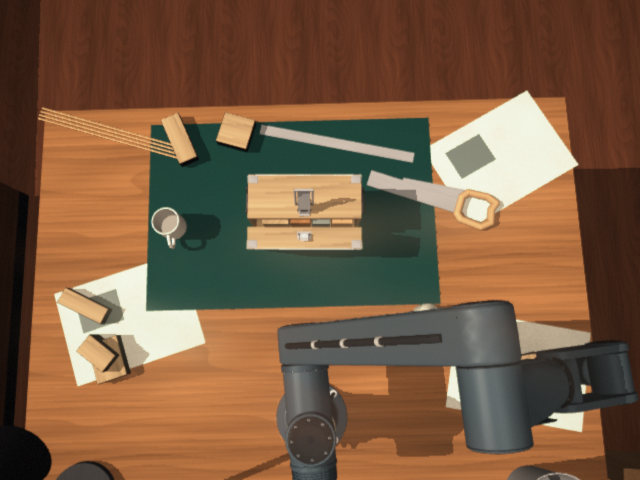

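```bash
python3 - <<'E'
import cv2
a=cv2.imread("pics/top0.png")[160:260,235:375];b=cv2.imread("pics/scene0.png")[190:330,270:430]
cv2.imwrite("pics/top0z.png",cv2.resize(a,None,fx=5.6,fy=5.6,interpolation=cv2.INTER_CUBIC));cv2.imwrite("pics/sc0z.png",cv2.resize(b,None,fx=4.2,fy=4.2,interpolation=cv2.INTER_CUBIC))
E
```

```text
(no output)
```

View pics/top0z.png

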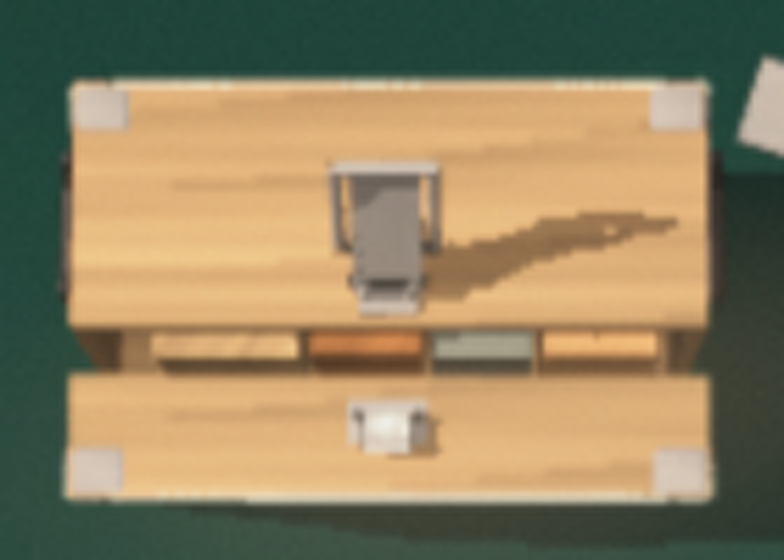

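View pics/sc0z.png

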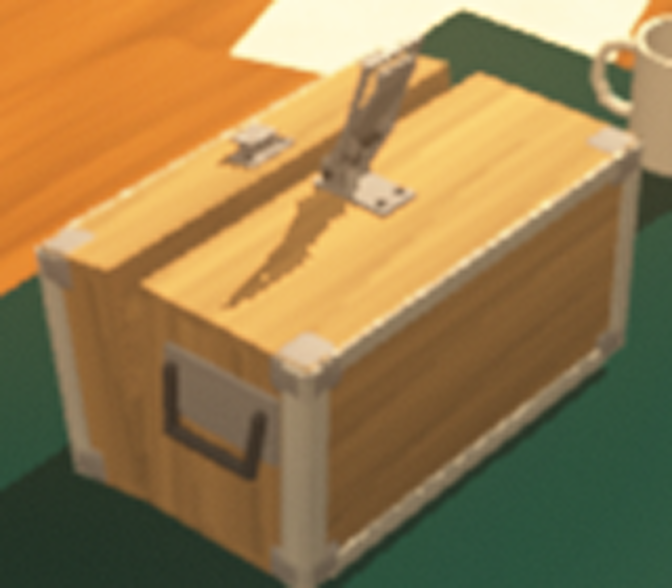

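```bash
cat > h.py <<'E'
from workcell import sense, grab_frame, finish_job, find_in, pinch_z
import cv2,numpy as np
from scipy.spatial.transform import Rotation as Rn
def unproj(f,u,v,z):
    fl=240/np.tan(np.radians(f["fovy"]/2)); R=np.array(f["R"]);t=np.array(f["t"])
    d=R.T@np.array([(u-f["cx"])/fl,(v-f["cy"])/fl,1]);o=-R.T@t
    return o+d*(z-o[2])/d[2]
def proj(f,X):
    fl=240/np.tan(np.radians(f["fovy"]/2)); c=np.array(f["R"])@X+np.array(f["t"])
    return np.array([f["cx"]+fl*c[0]/c[2],f["cy"]+fl*c[1]/c[2]])
def Rt():
    s=sense();return Rn.from_quat(s["eef_rot"],scalar_first=True).as_matrix(),np.array(s["ee_pos"])
def crop(name,cam,r0,r1,c0,c1):
    f=grab_frame(cam);a=f["image"][r0:r1,c0:c1,::-1];k=min(800/(c1-c0),600/(r1-r0))
    cv2.imwrite(f"pics/{name}.png",cv2.resize(a,None,fx=k,fy=k,interpolation=cv2.INTER_CUBIC)); return f
def goto(p,roll=0):
    R,x=Rt(); return np.round(R.T@(np.array(p)-x),4)
E
python3 - <<'E'
from h import *
f=grab_frame("top")
for n,(u,v),z in [("bTL",(72,82),.174),("bTR",(708,80),.174),("sL",(70,326),.174),("sR",(708,326),.174),("lidInL",(70,376),.172),("lidOutL",(66,498),.163),("lidOutR",(713,498),.163),("hookL",(350,425),.178),("hookR",(425,425),.178),("hookend",(390,452),.178),("levL",(355,312),.19),("levR",(420,312),.19),("barL",(330,165),.27),("barR",(440,165),.27)]:
    print(n,np.round(unproj(f,235+u/5.6,160+v/5.6,z),4))
R,x=Rt();print(R.round(3))
E
```

```text
bTL [0.6878 0.1639 0.174 ]
bTR [ 0.6801 -0.159   0.174 ]
sL [0.5611 0.1655 0.174 ]
sR [ 0.5527 -0.1539  0.174 ]
lidInL [0.536  0.1658 0.172 ]
lidOutL [0.4757 0.1692 0.163 ]
lidOutR [ 0.4674 -0.1539  0.163 ]
hookL [0.5064 0.026  0.178 ]
hookR [ 0.5054 -0.0112  0.178 ]
hookend [0.4923 0.0065 0.178 ]
levL [0.5611 0.022  0.19  ]
levR [ 0.5602 -0.0102  0.19  ]
barL [0.6149 0.0301 0.27  ]
barR [ 0.6135 -0.0218  0.27  ]
[[ 0.245 -0.969 -0.   ]
 [-0.969 -0.245 -0.   ]
 [ 0.     0.    -1.   ]]
```

```bash
python3 - <<'E'
from h import *
print(goto([.30,-.34,.27]),goto([.425,-.08,.26]),goto([.425,-.08,.14]))
E
```

```text
[-0.2218 -0.2074 -0.0387] [-0.4432 -0.3924 -0.0287] [-0.4432 -0.3924  0.0913]
```

Call:
{"fn": "arm_command", "kwargs": {
  "dp": [
    [-0.03, -0.03, -0.03],
    [-0.07, -0.065, -0.04],
    [-0.12, -0.11, -0.04],
    [-0.165, -0.15, -0.04],
    [-0.21, -0.19, -0.04],
    [-0.255, -0.23, -0.04],
    [-0.3, -0.27, -0.04],
    [-0.345, -0.31, -0.04]
  ],
  "roll": [0, 0.1, 0.2, 0.274, 0.274, 0.274, 0.274, 0.274],
  "jaw": [0, 0, 0, 0, 0, 0, 0, 0]
}}

```text
clock: 2.25
ee_pos: [0.37, -0.1939, 0.2717]
eef_rot: [0.0, -0.698, 0.717, -0.001]
force: [1.4, 0.2, 0.4]
opening: -0.0
```

```bash
python3 - <<'E'
from h import *
s=sense();print(s["ee_pos"],s["eef_rot"],s["force"],s["clock"])
print(goto([.425,-.08,.26]),goto([.425,-.08,.14]))
E
```

```text
[ 0.37002272 -0.19385673  0.2717156 ] [ 1.00660781e-04 -6.97572864e-01  7.16513469e-01 -7.33330525e-04] [1.39734755 0.22553002 0.41220976] 2.25
[-0.1153 -0.0519  0.0117] [-0.1154 -0.0518  0.1317]
```

Call:
{"fn": "arm_command", "kwargs": {
  "dp": [
    [-0.05, -0.03, 0.01],
    [-0.1, -0.05, 0.02],
    [-0.115, -0.052, 0.06],
    [-0.115, -0.052, 0.11],
    [-0.115, -0.052, 0.13],
    [-0.115, -0.052, 0.13]
  ],
  "roll": [0, 0, 0, 0, 0, 0],
  "jaw": [0, 0, 0, 0, 0, 0]
}}

```text
clock: 3.0
ee_pos: [0.4245, -0.0799, 0.1406]
eef_rot: [-0.001, -0.698, 0.716, 0.001]
force: [0.5, -0.0, 1.0]
opening: 0.002
```

Call:
{"fn": "arm_command", "kwargs": {
  "dp": [
    [0, -0.012, 0],
    [0, -0.022, 0],
    [0, -0.028, 0],
    [0, -0.034, 0],
    [0, -0.036, 0]
  ],
  "roll": [0, 0, 0, 0, 0],
  "jaw": [0, 0, 0, 0, 0]
}}

```text
clock: 3.62
ee_pos: [0.4609, -0.0809, 0.1407]
eef_rot: [-0.0, -0.698, 0.716, 0.001]
force: [-0.1, -0.8, 0.0]
opening: 0.001
```

Call:
{"fn": "arm_command", "kwargs": {
  "dp": [
    [0, -0.002, 0],
    [0, -0.004, 0],
    [0, -0.006, 0]
  ],
  "roll": [0, 0, 0],
  "jaw": [0, 0, 0]
}}

```text
clock: 4.0
ee_pos: [0.4638, -0.0805, 0.1404]
eef_rot: [-0.002, -0.698, 0.716, 0.004]
force: [-7.1, -2.0, 5.8]
opening: -0.003
```

Call:
{"fn": "arm_command", "kwargs": {
  "dp": [
    [0, -0.002, 0],
    [0, -0.004, 0],
    [0, -0.005, 0]
  ],
  "roll": [0, 0, 0],
  "jaw": [0, 0, 0]
}}

```text
clock: 4.38
ee_pos: [0.4659, -0.0799, 0.1401]
eef_rot: [-0.004, -0.698, 0.716, 0.006]
force: [-7.1, -0.5, 4.3]
opening: -0.001
```

```bash
python3 - <<'E'
from h import *
crop("t1","top",160,260,235,375);print(sense()["force"])
E
```

```text
[-6.79218129 -0.47390108  4.42967689]
```

View pics/t1.png

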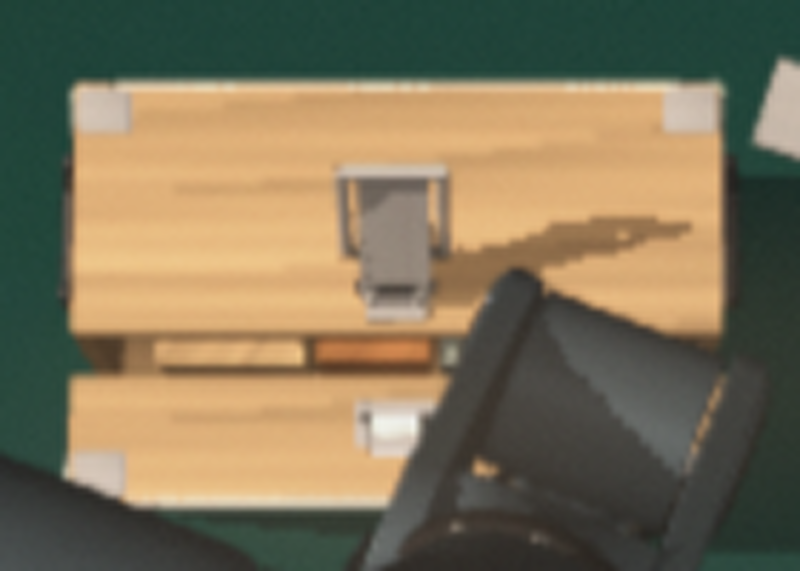

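Call:
{"fn": "arm_command", "kwargs": {
  "dp": [
    [0, -0.005, 0],
    [0, -0.008, 0],
    [0, -0.01, 0],
    [0, -0.012, 0]
  ],
  "roll": [0, 0, 0, 0],
  "jaw": [0, 0, 0, 0]
}}

```text
clock: 4.92
ee_pos: [0.4741, -0.0791, 0.1395]
eef_rot: [-0.006, -0.698, 0.716, 0.01]
force: [-8.4, -0.7, 5.9]
opening: -0.0
```

Call:
{"fn": "arm_command", "kwargs": {
  "dp": [
    [0, 0.02, 0],
    [0, 0.03, -0.05],
    [0, 0.03, -0.11],
    [0, 0.0, -0.16],
    [-0.01, -0.06, -0.19],
    [-0.03, -0.12, -0.19],
    [-0.06, -0.18, -0.19],
    [-0.081, -0.186, -0.19]
  ],
  "roll": [0, 0, 0, 0, 0, 0, 0, 0],
  "jaw": [0, 0, 0, 0, 0, 0, 0, 0]
}}

```text
clock: 5.92
ee_pos: [0.6698, -0.0028, 0.3243]
eef_rot: [-0.005, -0.699, 0.715, 0.01]
force: [-1.1, 0.9, -0.1]
opening: -0.0
```

```bash
python3 - <<'E'
from h import *
crop("t2","top",160,260,235,375);crop("s2","scene",160,340,250,450);s=sense();print(s["force"],s["ee_pos"],goto([.660,.002,.245]))
E
```

```text
[-0.32193493 -0.05403253  0.18176902] [ 0.66828821 -0.00081399  0.32431316] [-0.0021  0.0065  0.0795]
```

View pics/t2.png

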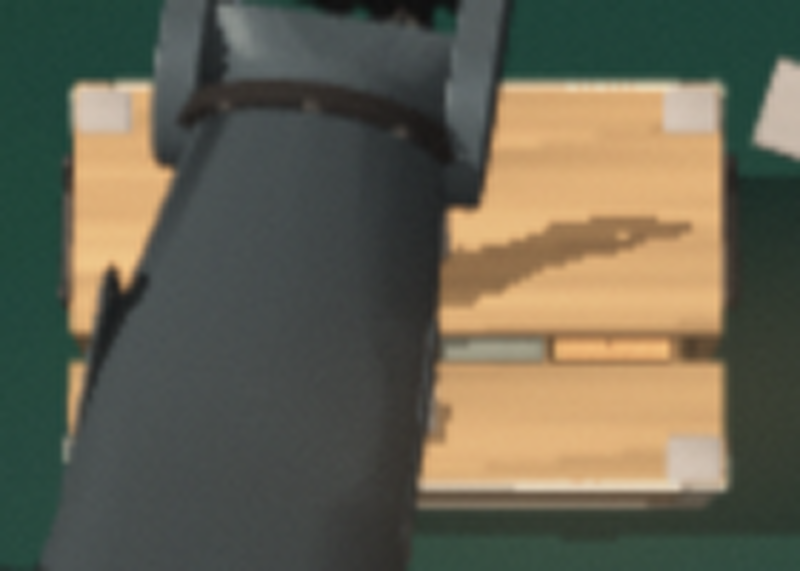

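View pics/s2.png

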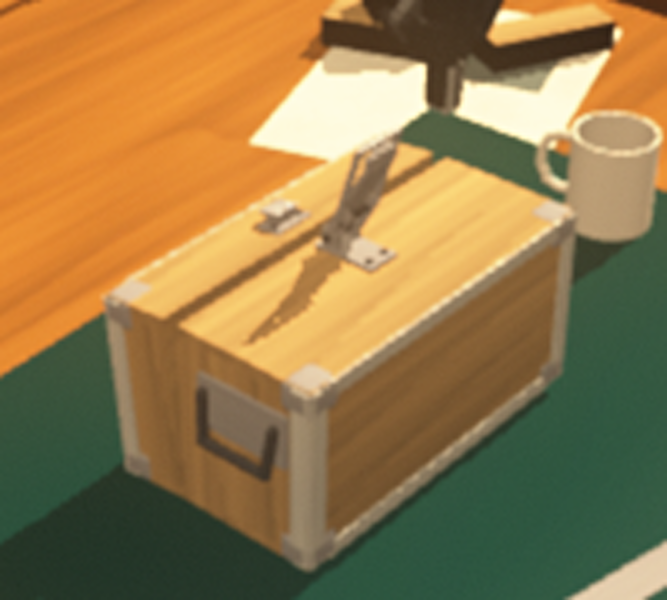

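Call:
{"fn": "arm_command", "kwargs": {
  "dp": [
    [-0.002, 0, 0.05],
    [-0.002, 0, 0.08],
    [-0.002, 0.01, 0.08],
    [-0.002, 0.025, 0.08],
    [-0.002, 0.04, 0.08],
    [-0.002, 0.052, 0.08],
    [-0.002, 0.064, 0.08]
  ],
  "roll": [0, 0, 0, 0, 0, 0, 0],
  "jaw": [0, 0, 0, 0, 0, 0, 0]
}}

```text
clock: 6.9
ee_pos: [0.604, 0.0024, 0.2484]
eef_rot: [-0.003, -0.7, 0.715, 0.008]
force: [3.9, -0.4, 1.7]
opening: -0.0
```

Call:
{"fn": "arm_command", "kwargs": {
  "dp": [
    [0, 0.008, 0],
    [0, 0.016, 0],
    [0, 0.022, 0]
  ],
  "roll": [0, 0, 0],
  "jaw": [0, 0, 0]
}}

```text
clock: 7.28
ee_pos: [0.5813, 0.003, 0.2482]
eef_rot: [-0.004, -0.7, 0.714, 0.008]
force: [3.2, 0.2, -1.9]
opening: -0.002
```

```bash
python3 - <<'E'
from h import *
crop("s3","scene",160,340,250,450)
E
```

```text
(no output)
```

View pics/s3.png

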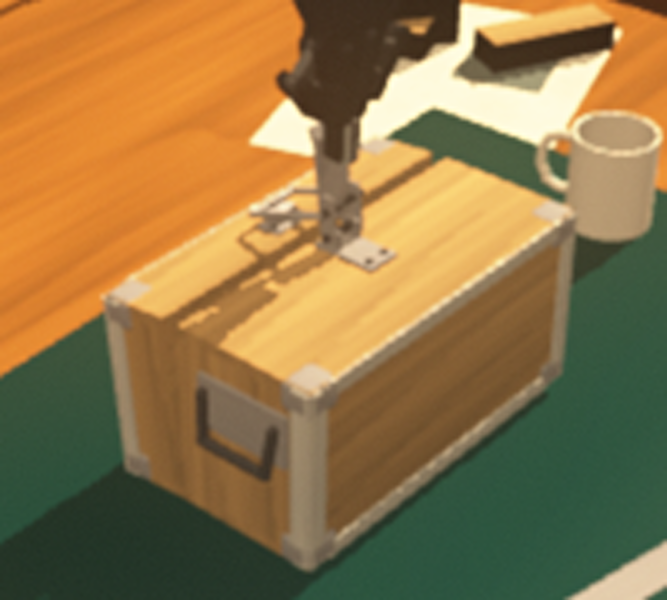

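Call:
{"fn": "arm_command", "kwargs": {
  "dp": [
    [0, 0.006, 0],
    [0, 0.012, 0]
  ],
  "roll": [0, 0],
  "jaw": [0, 0]
}}

```text
clock: 7.58
ee_pos: [0.5804, 0.0026, 0.2495]
eef_rot: [0.006, -0.699, 0.715, -0.002]
force: [29.5, 1.5, -14.7]
opening: -0.001
```

Call:
{"fn": "arm_command", "kwargs": {
  "dp": [
    [0, 0.005, 0],
    [0, 0.01, 0],
    [0, 0.01, 0]
  ],
  "roll": [0, 0, 0],
  "jaw": [0, 0, 0]
}}

```text
clock: 7.95
ee_pos: [0.5806, 0.0022, 0.2506]
eef_rot: [0.014, -0.698, 0.716, -0.011]
force: [21.3, 1.0, -10.7]
opening: -0.005
```

Call:
{"fn": "arm_command", "kwargs": {
  "dp": [
    [0, -0.02, 0],
    [0, -0.03, -0.05],
    [0.02, -0.03, -0.1],
    [0.06, 0.0, -0.1],
    [0.085, 0.05, -0.1],
    [0.085, 0.1, -0.1],
    [0.085, 0.14, -0.09],
    [0.085, 0.14, -0.04]
  ],
  "roll": [0, 0, 0, 0, 0, 0, 0, 0],
  "jaw": [0, 0, 0, 0, 0, 0, 0, 0]
}}

```text
clock: 8.95
ee_pos: [0.435, -0.0794, 0.2864]
eef_rot: [0.015, -0.698, 0.716, -0.012]
force: [0.4, -0.2, -0.2]
opening: 0.0
```

```bash
python3 - <<'E'
from h import *
crop("t4","top",160,260,235,375);crop("s4","scene",160,340,250,450);print(sense()["ee_pos"],goto([.452,-.085,.145]))
E
```

```text
[ 0.43201189 -0.07749462  0.28114522] [ 0.0085 -0.0171  0.1365]
```

View pics/t4.png

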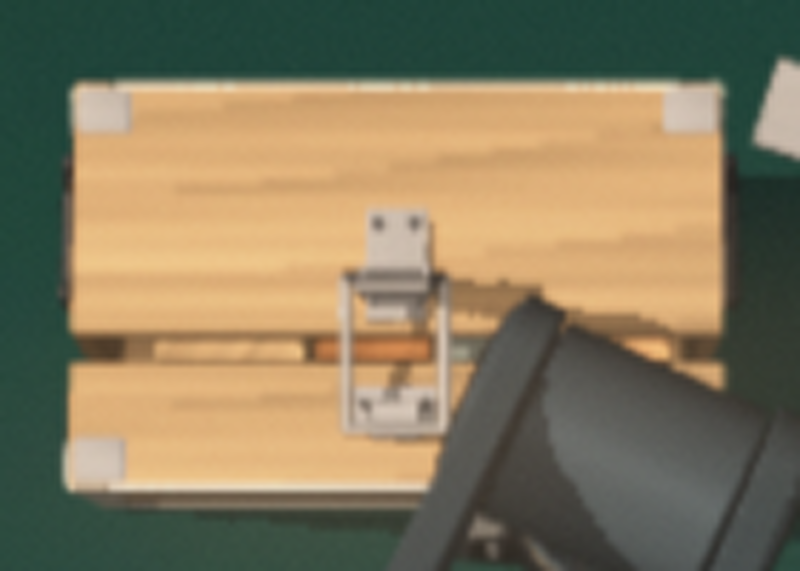

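View pics/s4.png

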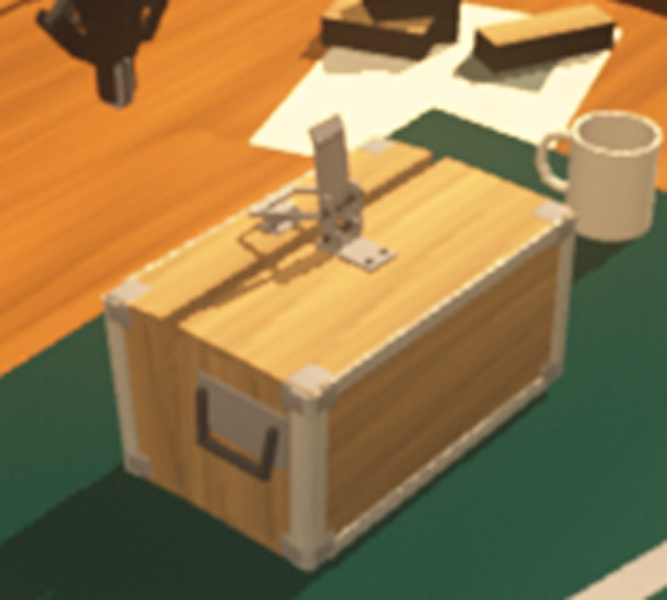

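Call:
{"fn": "arm_command", "kwargs": {
  "dp": [
    [0.008, -0.005, 0.05],
    [0.008, -0.01, 0.1],
    [0.008, -0.015, 0.135],
    [0.008, -0.022, 0.135],
    [0.008, -0.028, 0.135]
  ],
  "roll": [0, 0, 0, 0, 0],
  "jaw": [0, 0, 0, 0, 0]
}}

```text
clock: 9.68
ee_pos: [0.4646, -0.0853, 0.148]
eef_rot: [0.012, -0.698, 0.716, -0.005]
force: [0.7, 0.3, -0.0]
opening: -0.001
```

Call:
{"fn": "arm_command", "kwargs": {
  "dp": [
    [0, -0.005, 0],
    [0, -0.01, 0],
    [0, -0.014, 0],
    [0, -0.018, 0]
  ],
  "roll": [0, 0, 0, 0],
  "jaw": [0, 0, 0, 0]
}}

```text
clock: 10.18
ee_pos: [0.4777, -0.0845, 0.1489]
eef_rot: [0.009, -0.699, 0.715, -0.001]
force: [-10.6, -1.2, 7.8]
opening: 0.002
```

Call:
{"fn": "arm_command", "kwargs": {
  "dp": [
    [0, -0.004, 0],
    [0, -0.008, 0],
    [0, -0.012, 0]
  ],
  "roll": [0, 0, 0],
  "jaw": [0, 0, 0]
}}

```text
clock: 10.55
ee_pos: [0.4833, -0.0835, 0.1494]
eef_rot: [0.005, -0.7, 0.714, 0.005]
force: [-14.0, -1.8, 9.2]
opening: 0.001
```

Call:
{"fn": "arm_command", "kwargs": {
  "dp": [
    [0, -0.006, 0],
    [0, -0.01, 0],
    [0, -0.012, 0],
    [0, -0.012, 0]
  ],
  "roll": [0, 0, 0, 0],
  "jaw": [0, 0, 0, 0]
}}

```text
clock: 11.05
ee_pos: [0.4871, -0.0826, 0.1498]
eef_rot: [-0.001, -0.701, 0.713, 0.012]
force: [-16.3, -4.1, 10.2]
opening: 0.001
```

```bash
python3 - <<'E'
from h import *
crop("t5","top",160,260,235,375);crop("s5","scene",200,290,280,400);print(sense()["ee_pos"])
E
```

```text
[ 0.4871352  -0.08262668  0.14972359]
```

View pics/t5.png

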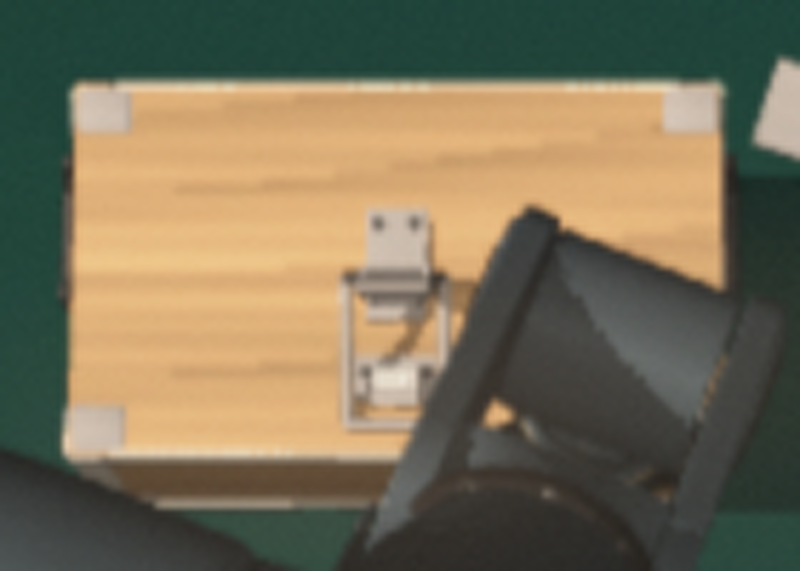

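View pics/s5.png

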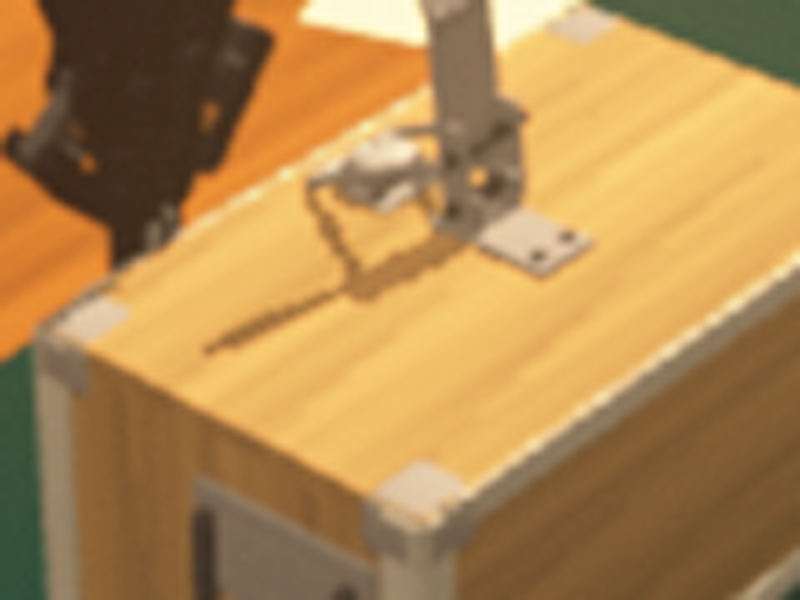

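Call:
{"fn": "arm_command", "kwargs": {
  "dp": [
    [0, -0.008, 0],
    [0, -0.01, 0],
    [0, 0.0, 0],
    [0, 0.006, 0],
    [0, 0.012, 0],
    [0, 0.018, 0],
    [0, 0.03, 0],
    [0, 0.04, 0]
  ],
  "roll": [0, 0, 0, 0, 0, 0, 0, 0],
  "jaw": [0, 0, 0, 0, 0, 0, 0, 0]
}}

```text
clock: 12.15
ee_pos: [0.4466, -0.0819, 0.1505]
eef_rot: [-0.0, -0.701, 0.713, 0.012]
force: [-0.5, -0.0, -0.2]
opening: -0.001
```

```bash
python3 - <<'E'
from h import *
crop("t6","top",160,260,235,375);crop("s6","scene",200,290,280,400);print(sense()["ee_pos"],sense()["force"])
print(Rt()[0].round(3))
E
```

```text
[ 0.44558838 -0.08151513  0.15038778] [ 0.88801099 -0.20086769 -0.11386201]
[[-0.018 -1.    -0.019]
 [-1.     0.018  0.017]
 [-0.016  0.019 -1.   ]]
```

View pics/t6.png

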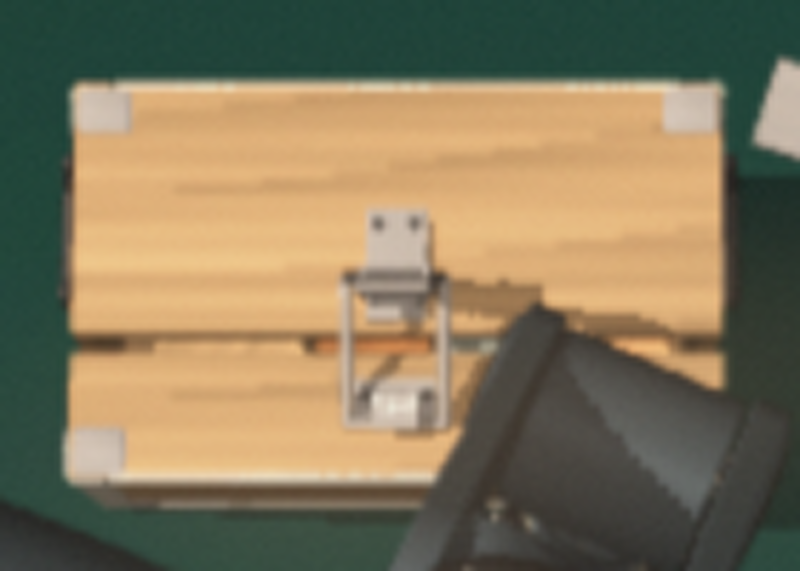

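View pics/s6.png

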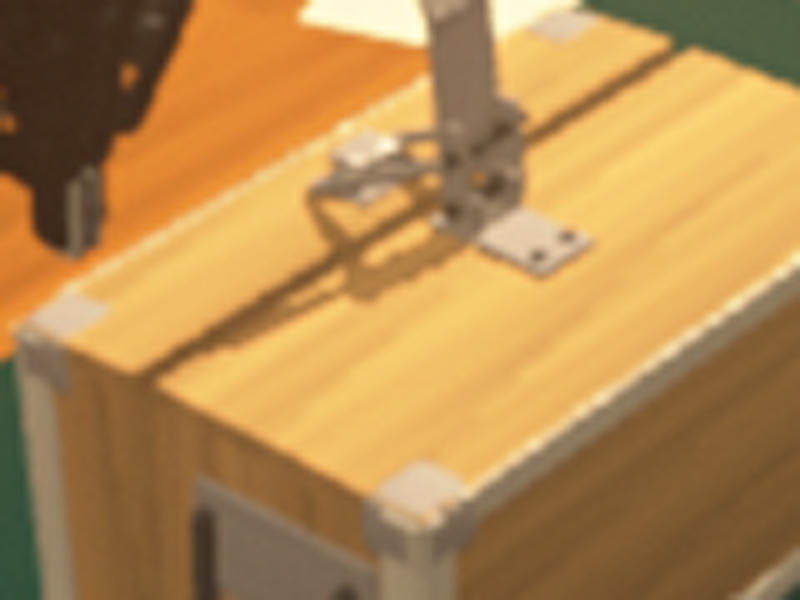

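```bash
python3 - <<'E'
from h import *
print(goto([.445,-.08,.32]),goto([.53,.004,.32]),goto([.53,.004,.25]))
E
```

```text
[-0.0043  0.0038 -0.1695] [-0.0898 -0.0796 -0.1697] [-0.0887 -0.0809 -0.0997]
```

Call:
{"fn": "arm_command", "kwargs": {
  "dp": [
    [0, 0, -0.05],
    [0, 0, -0.11],
    [-0.01, -0.01, -0.15],
    [-0.05, -0.05, -0.155],
    [-0.088, -0.078, -0.15],
    [-0.088, -0.08, -0.12],
    [-0.088, -0.08, -0.1],
    [-0.088, -0.08, -0.1]
  ],
  "roll": [0, 0, 0, 0, 0, 0, 0, 0],
  "jaw": [0, 0, 0, 0, 0, 0, 0, 0]
}}

```text
clock: 13.25
ee_pos: [0.528, 0.0037, 0.2488]
eef_rot: [-0.002, -0.701, 0.713, 0.014]
force: [0.5, 0.6, 1.0]
opening: 0.0
```

Call:
{"fn": "arm_command", "kwargs": {
  "dp": [
    [0, -0.01, 0],
    [0, -0.02, 0],
    [0, -0.03, 0],
    [0, -0.04, 0]
  ],
  "roll": [0, 0, 0, 0],
  "jaw": [0, 0, 0, 0]
}}

```text
clock: 13.75
ee_pos: [0.5681, 0.0029, 0.2483]
eef_rot: [-0.002, -0.701, 0.713, 0.014]
force: [-4.2, -0.0, 2.7]
opening: 0.002
```

```bash
python3 - <<'E'
from h import *
crop("s7","scene",180,300,270,430);print(sense()["ee_pos"],sense()["force"])
E
```

```text
[0.57001193 0.00281104 0.24819327] [-1.90768484  0.01285768  1.90029443]
```

View pics/s7.png

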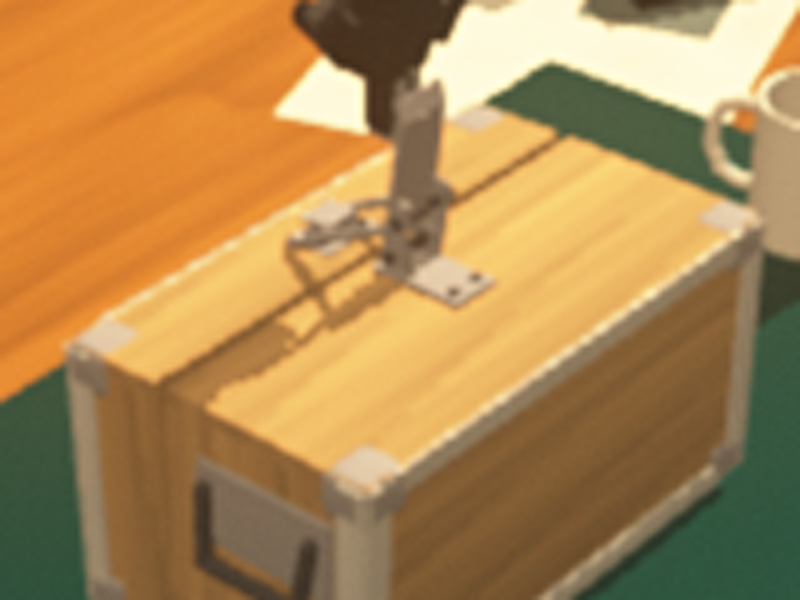

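Call:
{"fn": "arm_command", "kwargs": {
  "dp": [
    [0, -0.01, 0],
    [0.001, -0.02, 0.001],
    [0.001, -0.028, 0.003],
    [0.001, -0.036, 0.007],
    [0.001, -0.041, 0.011]
  ],
  "roll": [0, 0, 0, 0, 0],
  "jaw": [0, 0, 0, 0, 0]
}}

```text
clock: 14.42
ee_pos: [0.6096, 0.0017, 0.2353]
eef_rot: [-0.002, -0.701, 0.713, 0.015]
force: [-6.0, 0.2, 2.5]
opening: -0.005
```

```bash
python3 - <<'E'
from h import *
crop("s8","scene",180,300,270,430);print(sense()["ee_pos"],sense()["force"])
E
```

```text
[0.61016014 0.00163249 0.23485702] [-4.43577797  0.77014698  0.13821763]
```

View pics/s8.png

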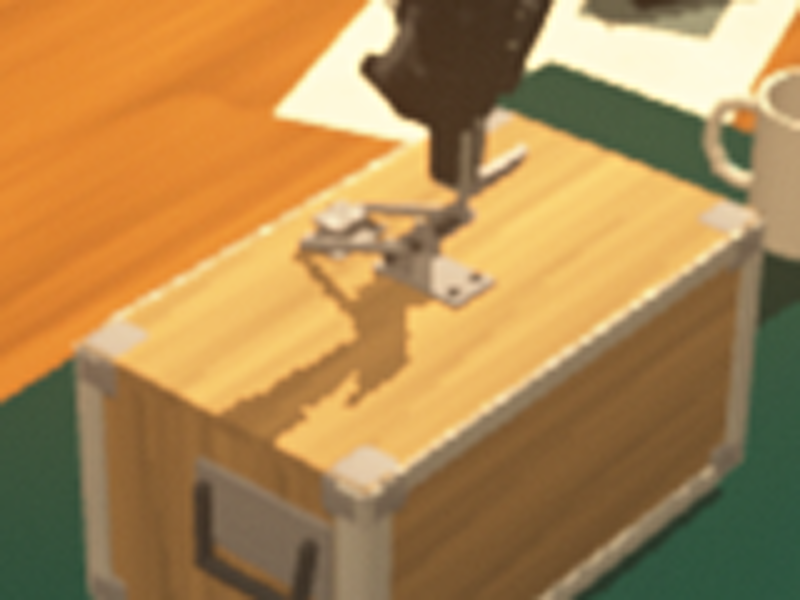

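Call:
{"fn": "arm_command", "kwargs": {
  "dp": [
    [0, -0.006, 0.006],
    [0, -0.011, 0.012],
    [0, -0.015, 0.018],
    [0, -0.018, 0.024]
  ],
  "roll": [0, 0, 0, 0],
  "jaw": [0, 0, 0, 0]
}}

```text
clock: 14.98
ee_pos: [0.6284, 0.0014, 0.2101]
eef_rot: [-0.002, -0.701, 0.713, 0.014]
force: [-2.5, -1.6, 2.1]
opening: 0.0
```

Call:
{"fn": "arm_command", "kwargs": {
  "dp": [
    [0, -0.002, 0.006],
    [0, -0.003, 0.012],
    [0, -0.003, 0.018],
    [0, -0.003, 0.021]
  ],
  "roll": [0, 0, 0, 0],
  "jaw": [0, 0, 0, 0]
}}

```text
clock: 15.48
ee_pos: [0.6321, 0.0017, 0.1937]
eef_rot: [-0.001, -0.701, 0.713, 0.013]
force: [-9.1, 0.1, 31.5]
opening: -0.001
```

```bash
python3 - <<'E'
from h import *
crop("s9","scene",180,300,270,430);print(sense()["ee_pos"],sense()["force"])
E
```

```text
[0.63212522 0.00174859 0.19390709] [-6.76249413  0.29899558 20.07160164]
```

View pics/s9.png

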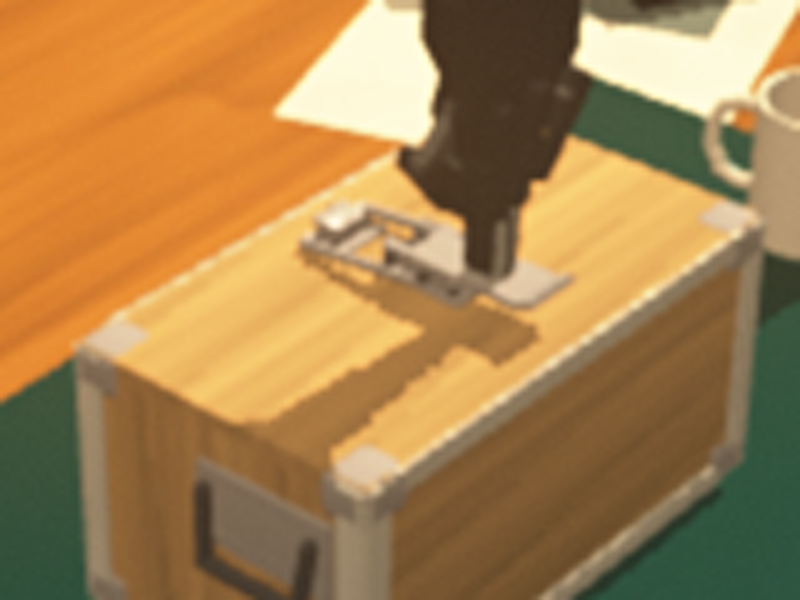

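Call:
{"fn": "arm_command", "kwargs": {
  "dp": [
    [0, 0, -0.02],
    [0, 0, -0.06],
    [0, 0, -0.11],
    [0.05, 0.0, -0.15],
    [0.1, 0.0, -0.15],
    [0.15, 0.0, -0.15],
    [0.2, 0.0, -0.15],
    [0.2, 0.0, -0.15]
  ],
  "roll": [0, 0, 0, 0, 0, 0, 0, 0],
  "jaw": [0, 0, 0, 0, 0, 0, 0, 0]
}}

```text
clock: 16.52
ee_pos: [0.6312, -0.2048, 0.3394]
eef_rot: [-0.001, -0.699, 0.715, 0.012]
force: [-0.4, 1.2, 0.2]
opening: -0.005
```

```bash
python3 - <<'E'
from h import *
crop("s10","scene",200,290,280,400);crop("t10","top",160,260,235,375);print(sense()["ee_pos"],sense()["force"])
for c in ("scene","top"):
    for n in ["hook","loop_mid","lever_tip","mug","glue","saw"]:
        print(c,n,[(np.round(d["point"],3).tolist(),round(d["confidence"],2)) for d in find_in(c,n)[:1]])
E
```

```text
[ 0.6312538  -0.20093433  0.33979187] [-0.57900919  0.13544265  0.40188035]
scene hook [([0.526, -0.101, 0.168], 0.69)]
scene loop_mid []
scene lever_tip [([0.616, -0.005, 0.194], 0.62)]
scene mug [([0.586, 0.397, 0.064], 0.92)]
scene glue [([0.309, -0.361, 0.083], 0.96)]
scene saw [([0.661, -0.441, 0.014], 0.97)]
top hook [([0.534, 0.041, 0.178], 0.73)]
top loop_mid []
top lever_tip [([0.61, 0.004, 0.191], 0.75)]
top mug [([0.583, 0.424, 0.048], 0.75)]
top glue [([0.285, -0.33, 0.115], 0.9)]
top saw [([0.647, -0.461, 0.017], 0.74)]
```

View pics/s10.png

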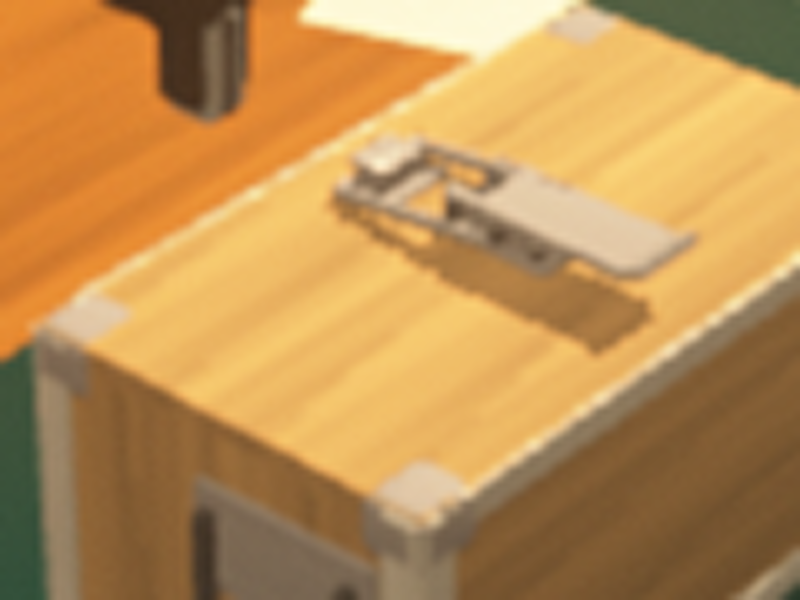

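View pics/t10.png

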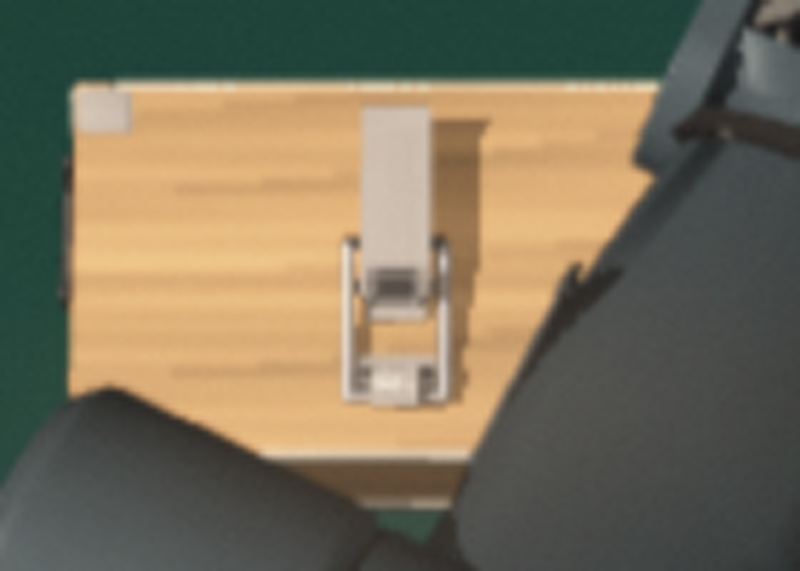

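```bash
python3 -c "
from workcell import *
finish_job();print(sense()['clock'])"
```

```text
the job is handed in; nothing more can be done
the job is handed in; nothing more can be done
```

The case is shut and its latch is fastened. I handed the job in at about 17 s, with the arm raised clear and touching nothing.

**What I did:**
- I nudged the lid to about 10 mm from shut and let go.
- I tipped the lever back to its stop, so the loop dropped onto the hook.
- I pressed the lid home with about 16 N. The loop's bar fell past the lip, and when I eased off it caught and held the lid.
- I swung the lever over and down until it lay flat. The highest reading was about 33 N, at the lever's back stop and again at its closed stop.

**Last checks that agreed:**
- **Latch and lid:** the pictures show the lever flat, no gap at the seam, and the loop's bar hidden under the hook's lip. The tool also bottomed out at the lever's closed height of 194 mm.
- **Mug, glue and saw:** the scene camera shows all three within about 5 mm of where they started.

**Checks that failed or disagreed:**
- **Loop bar:** the network no longer found it in either view. The lip hides it from above, so the catch is judged from the pictures alone.
- **Glue and saw:** the top camera put the glue about 21 mm and the saw about 43 mm from their earlier readings. The arm partly covered that view. I never touched either one, so I put it down to the blocked view.
- **Closing force:** the lever took less than the expected 10–12 N. My readings between moves were only about 3–7 N until the final stop, and I may have missed the peak.

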